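# Point out the spare fuse, then shut the fuse case

## Task

I am noting down where the last spare fuse is kept: point at the ceramic cartridge fuse in the open fuse case by holding the fingertips just above its middle, no more than about 5 cm over it, still for three seconds and without touching the case or anything in it. Then push the case's lid over with the fingers, without slamming it, until it is fully shut, and come clear of it. Pick nothing up, do not touch the fuse, bolt or washer, and leave everything else on the shelf where it is.

Things in the scene. Friction and masses are not known exactly. Their poses are not given: they have to be found in the camera images.
- fuse_case: black plastic fuse case fixed to the shelf, 72 (x) x 190 (y) x 34 mm high, walls and floor 4 mm, open top; a row of four compartments along y, each 42 x 64 mm inside, centres at y = -70, -23, +23, +70 mm. Origin: centre of its underside; z up; front towards -x, lid hinge along the far (+x) top rim. Turned up to 0.35 rad about z
- lid_hinge (a point): middle of the lid's hinge line, which runs along the case's y: x = +36, y = 0, z = 34 mm in the case's frame
- lid (a joint): lid angle, rad: 0 = shut, flat on the rim; grows as it opens; 1.57 = upright; starts leaning back at 1.75 to 2.1, stops at 2.3. Flat plate 72 x 190 x 5 mm, from hinge to front rim when shut (underside 34 mm, top 39 mm above the shelf), 30 mm wide thumb tab sticking out 7 mm at its free edge. Friction hinge: stays where left; about 1 N at the free edge moves it. No spring or catch
- lid_edge (a point): middle of the lid's free edge, on its outer face (the face that is on top when shut)
- fuse: the cartridge fuse: cylinder 51 mm long, 14 mm thick, white ceramic barrel with a steel cap on each end; lies along the case's x in one of the three compartments nearest the case's -y end. Origin: middle of its underside, on the compartment floor, 4 mm above the shelf; its top is 14 mm above the origin, below the case's rim. Loose
- bolt: steel hexagon-head bolt, 46 mm long, head 15 mm across, no ceramic; lies along the case's x in another compartment. Origin: middle of its underside. Loose, to be left alone
- washer: flat steel washer, 28 mm across, 5 mm thick, in another compartment; the fourth (+y end) compartment is empty. Origin: centre of its underside. Loose, to be left alone
- clamp: bystander: red spring clamp lying flat, 125 x 65 x 22 mm; origin: underside, near its pivot
- torch: bystander: aluminium torch lying along its x, 140 mm long, 32 mm thick; origin: underside, middle
- brush: bystander: round stainless battery-terminal brush lying along its x, 145 mm long, 38 mm thick; origin: underside, middle
- tin: bystander: small upright tin, 66 mm across, 85 mm high; origin: centre of its underside
- carton: bystander: small cardboard box 70 x 100 x 60 mm; origin: centre of its underside
There are look-alikes about, which are no part of the job. Several things have the shape of the fuse_case; the one meant has the colours described above.

How it is judged:
By the outcome, as a careful person would: the job done as asked, in the order asked, and still so for the second after the job is handed in, with the robot touching nothing.
It also fails if it takes over 48 s, if anything falls off the work surface, if the arm or the gripper's body presses on something with over 40 N, if the wrist force passes 120 N, or if a joint passes its speed limit or range.

## Robot

A 6-joint arm with a two-finger parallel gripper is mounted at the origin on the work surface. World frame = base frame: x ahead of the robot, y to its left, z up, the work surface at z = 0. Lengths are in m, angles in degrees, forces in N, time in s.
With the tool pointing down it reaches from about 0.25 to 0.775 m from the base axis. Payload 4 kg.
Tool frame: the origin (TCP) lies between the finger pads, 19 mm behind the fingertips; this is the grasp point; z points along the fingers, y is the line along which they close (so a half turn about z gives the same grasp; the last joint's range is limited). The gripper opens to 94 mm and grips with 3 to 60 N. Pads are 16 mm wide; open, the fingers measure 119 mm over their backs; the gripper's body (75 mm by 177 mm) begins 78 mm behind the grasp point.
Start: joints at [69.208, 4.996, 78.535, -0, 96.463, -5.907], TCP at [0.141, 0.532, 0.224] pointing down, gripper open.
Joint ranges: [-177.83, 177.83], [-43.37, 116.18], [15.69, 146.23], [-61.86, 241.86], [9.47, 152.12], [-147.06, 147.06]. Speed limits (degrees/s): [159.86, 159.86, 180, 180, 180, 180].

## Interface

Orientations are given as a 3x3 rotation matrix whose columns are the frame's x, y, z axes.
In Python, from cell import status, viewer, hand_in, find_in, pinpoint gives the robot as it stands. The module is installed in compiled form; this text tells all that it offers.
- The arm moves only by the shell command python3 -m pendant 'ROWS'. ROWS is a JSON object of lists of equal length, an entry for each row: "slide": the shift along the tool's x, y, z in cm, a list of three; "rot": the turn, a rotation vector about the tool's x, y, z in degrees, a list of three; "jaw": the opening, from 0 (shut) to 1 (fully open). A call has 1 to 5 rows; each row is the pose to reach, as a shift and turn from the pose commanded when the call began, along the tool's axes at that moment; what a row does not reach only later rows make up. A row lasts 1/12 s, in which the tool goes at most 41.7 mm and 7.16 degrees, less where a joint would pass 70% of its speed; a pose out of reach is approached as far as the arm can. A call with a gripper value outside its range is refused whole. The fingers move at their own pace and stop on an object; the grip force is fixed at half the most. Time passes only in rows, so rows that repeat a pose let the fingers close. It gives the time, the measured TCP pose, the force, the opening and the grip force at its end, in the units of the state.
- status.get_state(): the state, without advancing time (a new reading comes with each control period).
- viewer.get_image(name): name is "side" or "top"; returns a dict with "pixels" (480x640x3 uint8, red, green, blue), "mtx" (3x3 intrinsics, pixels), "rvec" (rotation vector, rad) and "tvec" (3), from world to camera coordinates, as OpenCV has them. Camera axes: x right, y down, z forward; pixel columns grow to the right and rows downward; lengths in m; the calibration is good to about 2 mm. A picture is of the moment at which its call begins. There is no depth.
- hand_in(): hands the job in; it is judged then, once.
Trained networks look in a picture, given as the dict that the camera call returned (one of the last four; its "shot" number tells which), for a name from the list of things; names that differ only in an ending like _2 or _b are one class to them, and where a whole thing is asked for, a point or a joint stands for the part that bears it (a point fixed in the world has none). Each returns a list of dicts, best first, with "confidence" (0 to 1); they miss things now and then, are a little off and sometimes report something else, mostly with a low value. They report only what shows in the picture. A call takes as long as a camera call. They do not tell look-alikes from the thing itself.
- find_in(picture, thing): "box" ([left, top, right, bottom] in pixels, round what is visible of it).
- pinpoint(picture, thing): "position" ([row, column] in pixels: a listed point, or the origin of a listed thing).
The state is a dict: "time": time; "qpos": joint angles; "qvel": joint speeds; "joint_torque": joint torques, N m; "position": TCP position; "tcp_rot": TCP orientation; "wrist_force": force on the tool from outside, world axes, zero at the start; "torque": the same for the moment, N m; "finger_gap": finger opening in m; "gripper_force": force on a finger pad.
Only numpy, scipy, OpenCV 4.12 (cv2) and the standard library are available. Lean on these libraries where they do the work, as an engineer would, in place of code of your own. Each camera call takes 0.05 s, during which the arm holds its last target. There are 200 camera calls.

## Working session

There is one attempt and no reset: what is moved stays moved. The work goes in short steps, Python scripts to look and compute and a shell command to move; the robot and the scene stay as the last step left them, time stands still between calls to the robot, and variables do not carry over. Pictures are saved under pics/ and viewed, at most 10 in all, crops included, and the job is handed in when it is done.

```bash
mkdir -p pics; python3 - <<'E'
from cell import status, viewer, find_in, pinpoint
import cv2
s=status.get_state(); print(s['time'],s['position'],s['tcp_rot'],s['finger_gap'])
for n in('top','side'):
    p=viewer.get_image(n); cv2.imwrite(f'pics/{n}0.png',p['pixels'][:,:,::-1])
    for t in('fuse_case','lid_hinge','lid_edge','fuse','bolt','washer'):
        print(n,t,[(r['position'],r['confidence']) for r in pinpoint(p,t)])
E
```

```text
0.0 [0.141121   0.53108512 0.22313898] [[-9.66444000e-01  2.56876309e-01 -7.46509269e-04]
 [ 2.56877310e-01  9.66441953e-01 -1.99982126e-03]
 [ 2.07751172e-04 -2.12447655e-03 -9.99997722e-01]] 0.09421062366517491
top fuse_case [([247.4, 250.2], 0.78), ([293.4, 398.6], 0.75)]
top lid_hinge [([273.8, 397.1], 0.98), ([227.0, 252.1], 0.71)]
top lid_edge [([199.3, 245.2], 0.89), ([312.9, 407.4], 0.78)]
top fuse [([247.4, 287.9], 0.73), ([245.0, 265.6], 0.42)]
top bolt [([248.2, 240.7], 0.53)]
top washer [([246.6, 266.0], 0.43)]
side fuse_case [([221.5, 359.8], 0.96), ([298.7, 277.5], 0.63)]
side lid_hinge [([280.3, 256.0], 0.88), ([203.3, 343.3], 0.78)]
side lid_edge [([200.0, 378.8], 0.77), ([245.9, 236.9], 0.56)]
side fuse [([266.1, 290.3], 0.48), ([250.1, 238.3], 0.25)]
side bolt [([304.1, 276.8], 0.5), ([283.4, 285.5], 0.3)]
side washer [([284.5, 282.0], 0.48)]
```

View pics/top0.png

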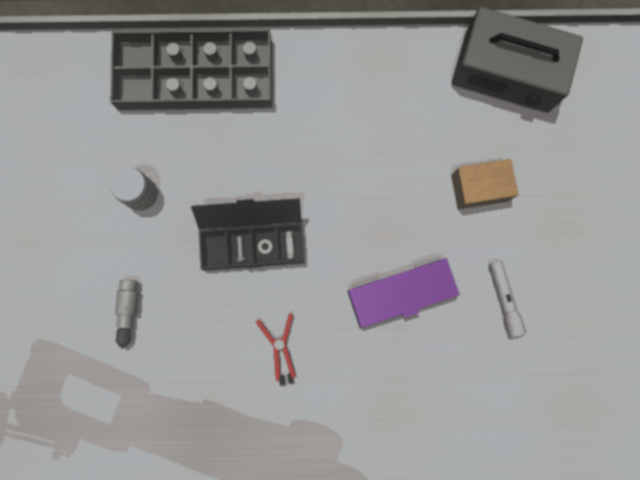

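View pics/side0.png

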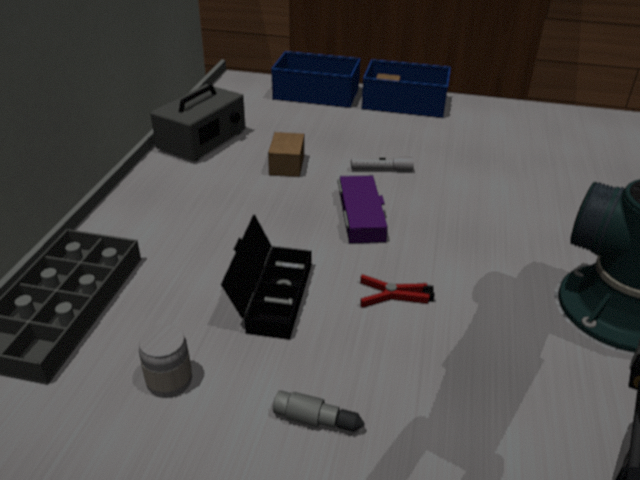

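The black case is open at about (250, 245) in the top view. Its empty compartment is on the left (+y), with the bolt at column 240, the washer at 265 and the fuse at 289, in the -y end compartment. Next I'll triangulate these and enlarge the case to check.

```bash
cat > h.py <<'E'
import cv2,numpy as np
from cell import status, viewer, find_in, pinpoint
def P(p): return np.array(p['mtx'])@np.hstack([cv2.Rodrigues(np.array(p['rvec'],float))[0],np.array(p['tvec'],float).reshape(3,1)])
def tri(a,b,ra,rb):
    X=cv2.triangulatePoints(P(a),P(b),np.array(ra[::-1],float),np.array(rb[::-1],float)).ravel();return X[:3]/X[3]
def onz(p,rc,z):
    M=P(p);u=np.linalg.inv(np.c_[M[:,:2],M[:,2]*z+M[:,3]])@[rc[1],rc[0],1];return u[:2]/u[2]
def proj(p,X):
    u=P(p)@np.r_[X,1];return u[1]/u[2],u[0]/u[2]
E
python3 - <<'E'
from h import *
t=viewer.get_image('top');s=viewer.get_image('side')
pr=lambda n,x:print(n,np.round(x,4))
for n,a,b,z in(('case',(247.4,250.2),(298.7,277.5),0),('hinge',(227,252.1),(280.3,256),.034),('edge',(199.3,245.2),(245.9,236.9),.1),('fuse',(247.4,287.9),(266.1,290.3),.004),('bolt',(248.2,240.7),(304.1,276.8),.004),('washer',(246.6,266),(284.5,282),.004)):
    pr(n,tri(t,s,a,b)); pr('  z',np.r_[onz(t,a,z),onz(s,b,z)])
c1=cv2.resize(t['pixels'][180:290,180:320],None,fx=2.8,fy=4.0,interpolation=3)
c1=cv2.resize(t['pixels'][180:290,180:320],(390,306),interpolation=3)
c2=cv2.resize(s['pixels'][205:345,210:330],(390,455),interpolation=3)
o=np.zeros((460,790,3),np.uint8);o[:306,:390]=c1;o[:455,400:]=c2
cv2.imwrite('pics/c.png',np.clip(o[:,:,::-1]*1.6,0,255).astype(np.uint8))
E
```

```text
case [0.5684 0.1157 0.0011]
  z [0.5673 0.1156 0.5699 0.1146]
hinge [0.6049 0.1096 0.0289]
  z [0.6007 0.1084 0.6061 0.1153]
edge [0.6373 0.1134 0.0993]
  z [0.6388 0.1137 0.6353 0.1144]
fuse [0.565  0.044  0.0161]
  z [0.5653 0.0442 0.5701 0.0296]
bolt [0.5656 0.133  0.0049]
  z [0.5656 0.1331 0.5661 0.132 ]
washer [0.5687 0.0855 0.0072]
  z [0.5677 0.0855 0.5711 0.0819]
```

View pics/c.png

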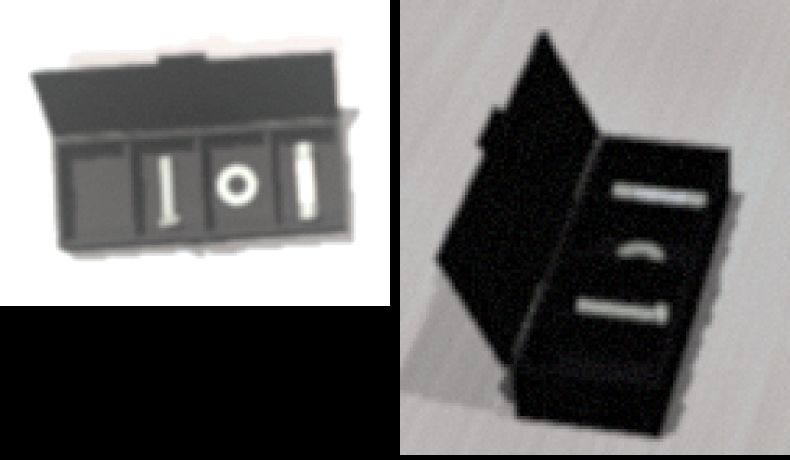

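```bash
python3 - <<'E'
from h import *
t=viewer.get_image('top')
a=lambda c,z:onz(t,(180+c[1]/2.782,180+c[0]/2.786),z)
for n,A,B,z in(('front rim',(60,250),(350,240),.034),('hinge',(57,140),(345,125),.034),('edge',(32,72),(332,53),.1)):
    p,q=a(A,z),a(B,z);d=p-q;print(n,p,q,np.linalg.norm(d),'yaw',np.arctan2(-d[0],d[1]))
print(status.get_state()['time'])
E
python3 -m pendant '{"slide":[[-4,-2.5,0],[-8,-5,0],[-12,-7.5,0],[-16,-10,0],[-20,-12.5,0]],"rot":[[0,0,-6],[0,0,-12],[0,0,-18],[0,0,-18],[0,0,-18]],"jaw":[0,0,0,0,0]}'
```

```text
front rim [0.52344994 0.20100739] [0.52610668 0.01136879] 0.1896572077062938 yaw 0.014008542187503898
hinge [0.59636487 0.20315294] [0.60268134 0.01319585] 0.19006208017245907 yaw 0.03323984923978378
edge [0.62892954 0.20657912] [0.63745837 0.01999596] 0.18677798899093936 yaw 0.045678787632802136
0.85
time: 1.27
position: [0.2842, 0.3784, 0.2245]
tcp_rot: [[-0.998, -0.055, 0.001], [-0.055, 0.998, 0.001], [-0.001, 0.0, -1.0]]
wrist_force: [0.2, -0.1, -0.5]
finger_gap: 0.0642
gripper_force: 0.0
```

```bash
python3 -m pendant '{"slide":[[-2.5,-3.2,0],[-5,-6.4,0],[-7.5,-9.6,0],[-10,-12.8,0],[-12.5,-16,0]],"rot":[[0,0,0],[0,0,0],[0,0,0],[0,0,0],[0,0,0]],"jaw":[0,0,0,0,0]}' >/dev/null
python3 -m pendant '{"slide":[[-2.5,-3.2,0],[-5,-6.4,1],[-7.5,-9.6,2],[-10,-12.8,3],[-12.5,-16,4]],"rot":[[0,0,0],[0,0,0],[0,0,0],[0,0,0],[0,0,0]],"jaw":[0,0,0,0,0]}'
```

```text
time: 2.1
position: [0.5511, 0.0725, 0.1842]
tcp_rot: [[-0.999, -0.054, 0.001], [-0.054, 0.999, 0.0], [-0.001, 0.0, -1.0]]
wrist_force: [1.2, 0.4, -0.7]
finger_gap: 0.0007
gripper_force: 0.0
```

```bash
python3 -m pendant '{"slide":[[-0.6,-1.5,2.5],[-1.2,-3,5],[-1.2,-3,8],[-1.2,-3,10],[-1.2,-3,11]],"rot":[[0,0,0],[0,0,0],[0,0,0],[0,0,0],[0,0,0]],"jaw":[0,0,0,0,0]}'
python3 -m pendant '{"slide":[[0,0,0],[0,0,0]],"rot":[[0,0,0],[0,0,0]],"jaw":[0,0]}'
python3 - <<'E'
from h import *
t=viewer.get_image('top');s=viewer.get_image('side')
x=status.get_state();tip=x['position']+x['tcp_rot']@[0,0,.019];print(tip,x['wrist_force'],proj(t,tip),proj(s,tip))
f=np.r_[tip[:2],.018]
for p in(t,s):
    print([(r['position'],r['confidence']) for r in pinpoint(p,'fuse')],proj(p,np.r_[tip[:2],.004]))
img=s['pixels'][:,:,::-1].copy();r,c=proj(s,f);cv2.circle(img,(round(c),round(r)),1,(0,0,255),-1)
c2=cv2.resize(img[195:345,200:350],(450,450),interpolation=3)
it=t['pixels'][:,:,::-1];c1=cv2.resize(it[180:290,180:320],(340,267),interpolation=3)
o=np.zeros((450,800,3),np.uint8);o[:,:450]=c2;o[:267,460:]=c1
cv2.imwrite('pics/d.png',np.clip(o*1.6,0,255).astype(np.uint8))
E
```

```text
time: 2.52
position: [0.5616, 0.0445, 0.0705]
tcp_rot: [[-0.999, -0.053, -0.006], [-0.053, 0.999, 0.0], [0.006, 0.001, -1.0]]
wrist_force: [-0.1, -0.0, -0.5]
finger_gap: 0.0008
gripper_force: 0.0
time: 2.68
position: [0.5638, 0.0451, 0.0748]
tcp_rot: [[-0.999, -0.055, 0.0], [-0.055, 0.999, 0.0], [-0.0, 0.0, -1.0]]
wrist_force: [0.2, 0.6, 0.4]
finger_gap: 0.0004
gripper_force: 0.0
[0.56508795 0.04524318 0.05763709] [-0.04826036  0.64220272  0.28601211] (np.float64(243.79385057984356), np.float64(286.2442820836731)) (np.float64(247.89968901070029), np.float64(290.38201611899524))
[] (np.float64(247.54741658890504), np.float64(287.37226905060135))
[([269.3, 288.5], 0.66)] (np.float64(271.922979604855), np.float64(290.77781740390435))
```

View pics/d.png

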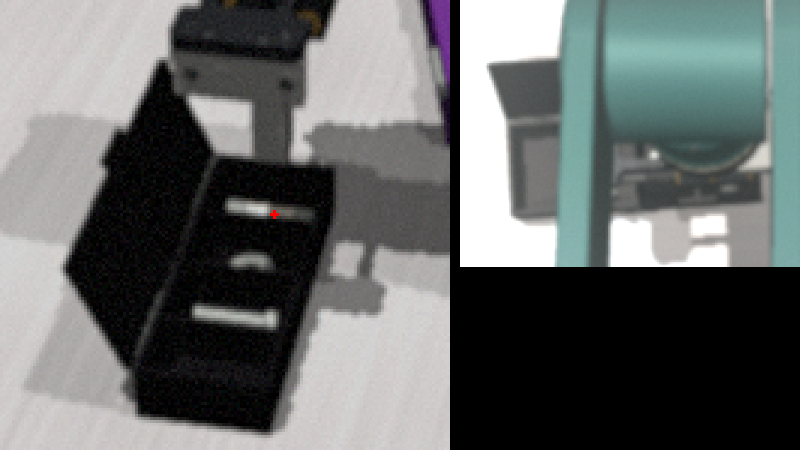

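The projected point (red) falls on the middle of the fuse to within about 2 mm. I'll lower 1 cm, nudge 2 mm, then hold.

```bash
python3 -m pendant '{"slide":[[0,-0.1,0.5],[0,-0.2,1],[0,-0.2,1],[0,-0.2,1],[0,-0.2,1]],"rot":[[0,0,0],[0,0,0],[0,0,0],[0,0,0],[0,0,0]],"jaw":[0,0,0,0,0]}' 
python3 -m pendant '{"slide":[[0,0,0],[0,0,0],[0,0,0],[0,0,0],[0,0,0]],"rot":[[0,0,0],[0,0,0],[0,0,0],[0,0,0],[0,0,0]],"jaw":[0,0,0,0,0]}' 
python3 -m pendant '{"slide":[[0,0,0],[0,0,0],[0,0,0],[0,0,0],[0,0,0]],"rot":[[0,0,0],[0,0,0],[0,0,0],[0,0,0],[0,0,0]],"jaw":[0,0,0,0,0]}' >/dev/null
python3 -m pendant '{"slide":[[0,0,0],[0,0,0],[0,0,0],[0,0,0],[0,0,0]],"rot":[[0,0,0],[0,0,0],[0,0,0],[0,0,0],[0,0,0]],"jaw":[0,0,0,0,0]}' >/dev/null
python3 -m pendant '{"slide":[[0,0,0],[0,0,0],[0,0,0],[0,0,0],[0,0,0]],"rot":[[0,0,0],[0,0,0],[0,0,0],[0,0,0],[0,0,0]],"jaw":[0,0,0,0,0]}' >/dev/null
python3 -m pendant '{"slide":[[0,0,0],[0,0,0],[0,0,0],[0,0,0],[0,0,0]],"rot":[[0,0,0],[0,0,0],[0,0,0],[0,0,0],[0,0,0]],"jaw":[0,0,0,0,0]}' >/dev/null
python3 -m pendant '{"slide":[[0,0,0],[0,0,0],[0,0,0],[0,0,0],[0,0,0]],"rot":[[0,0,0],[0,0,0],[0,0,0],[0,0,0],[0,0,0]],"jaw":[0,0,0,0,0]}' >/dev/null
python3 -m pendant '{"slide":[[0,0,0],[0,0,0],[0,0,0],[0,0,0],[0,0,0]],"rot":[[0,0,0],[0,0,0],[0,0,0],[0,0,0],[0,0,0]],"jaw":[0,0,0,0,0]}' >/dev/null
python3 -m pendant '{"slide":[[0,0,0],[0,0,0],[0,0,0],[0,0,0],[0,0,0]],"rot":[[0,0,0],[0,0,0],[0,0,0],[0,0,0],[0,0,0]],"jaw":[0,0,0,0,0]}' >/dev/null
python3 -m pendant '{"slide":[[0,0,0],[0,0,0],[0,0,0],[0,0,0],[0,0,0]],"rot":[[0,0,0],[0,0,0],[0,0,0],[0,0,0],[0,0,0]],"jaw":[0,0,0,0,0]}' 
```

```text
time: 3.3
position: [0.5636, 0.043, 0.0642]
tcp_rot: [[-0.999, -0.054, -0.0], [-0.054, 0.999, 0.0], [0.0, 0.0, -1.0]]
wrist_force: [-1.3, -0.4, -0.4]
finger_gap: 0.0002
gripper_force: 0.0
time: 3.72
position: [0.5638, 0.043, 0.0645]
tcp_rot: [[-0.999, -0.054, 0.0], [-0.054, 0.999, 0.0], [-0.0, 0.0, -1.0]]
wrist_force: [-0.2, -0.1, -0.1]
finger_gap: 0.0005
gripper_force: 0.0
time: 7.05
position: [0.5637, 0.043, 0.0644]
tcp_rot: [[-0.999, -0.054, 0.0], [-0.054, 0.999, 0.0], [-0.0, 0.0, -1.0]]
wrist_force: [-0.1, 0.5, -0.1]
finger_gap: 0.0003
gripper_force: 0.0
```

```bash
python3 -m pendant '{"slide":[[0,0,-3.5],[0,0,-7],[0,0,-10.5],[0,0,-13.5],[0,0,-13.5]],"rot":[[0,0,0],[0,0,0],[0,0,0],[0,0,0],[0,0,0]],"jaw":[0,0,0,0,0]}' >/dev/null
python3 -m pendant '{"slide":[[-3,1.5,0],[-6,3,0],[-9.5,4.5,0],[-13,6,0],[-13,6,0]],"rot":[[0,0,0],[0,0,0],[0,0,0],[0,0,0],[0,0,0]],"jaw":[0,0,0,0,0]}'
python3 -m pendant '{"slide":[[0,0,2.5],[0,0,5],[0,0,8],[0,0,11],[0,0,11]],"rot":[[0,0,0],[0,0,0],[0,0,0],[0,0,0],[0,0,0]],"jaw":[0,0,0,0,0]}' 
python3 - <<'E'
from h import *
s=viewer.get_image('side');t=viewer.get_image('top')
x=status.get_state();print(x['time'],x['position'])
for p in(s,t):
  for n in('lid_edge','lid_hinge','fuse_case'):print(n,[(r['position'],r['confidence']) for r in pinpoint(p,n)])
cv2.imwrite('pics/e.png',np.clip(cv2.resize(s['pixels'][150:350,170:370,::-1],(600,600))*1.5,0,255).astype(np.uint8))
E
```

```text
time: 7.88
position: [0.6939, 0.1127, 0.1923]
tcp_rot: [[-0.998, -0.057, -0.005], [-0.057, 0.998, 0.001], [0.005, 0.001, -1.0]]
wrist_force: [-1.0, -0.4, -1.4]
finger_gap: 0.0007
gripper_force: 0.0
time: 8.3
position: [0.685, 0.1093, 0.0802]
tcp_rot: [[-0.998, -0.054, -0.016], [-0.054, 0.999, -0.001], [0.016, -0.0, -1.0]]
wrist_force: [-0.5, -0.3, -2.2]
finger_gap: 0.0003
gripper_force: 0.0
8.4 [0.68878563 0.10963902 0.08770875]
lid_edge [([249.1, 238.9], 0.85), ([201.6, 382.9], 0.68)]
lid_hinge [([200.7, 343.7], 0.81), ([278.9, 259.0], 0.56)]
fuse_case [([297.2, 276.7], 0.86), ([214.5, 357.6], 0.72)]
lid_edge [([203.4, 244.1], 0.76), ([313.3, 406.7], 0.63)]
lid_hinge []
fuse_case [([291.9, 400.2], 0.81), ([193.1, 138.9], 0.58)]
```

View pics/e.png

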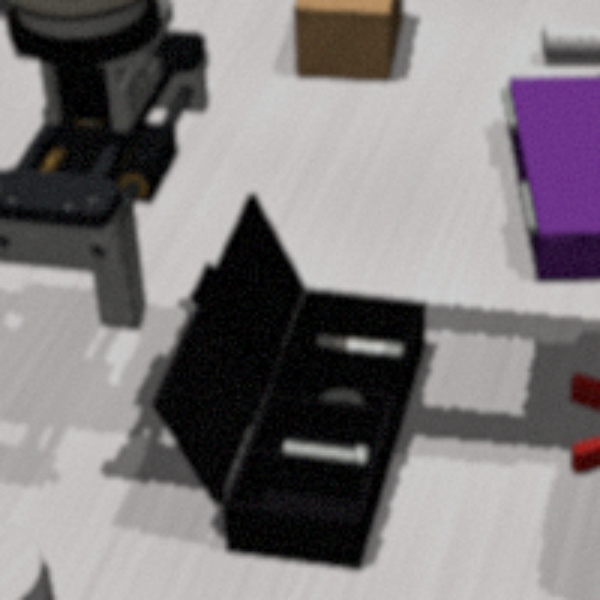

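The closed fingers stand clear behind the lid, near the middle of its length. I'll raise 1 cm, then sweep toward the robot slowly.

```bash
python3 -m pendant '{"slide":[[0.5,0,-0.5],[1,0,-1],[2,0,-1],[2.5,0,-1],[3,0,-1]],"rot":[[0,0,0],[0,0,0],[0,0,0],[0,0,0],[0,0,0]],"jaw":[0,0,0,0,0]}' |head -4
python3 -m pendant '{"slide":[[0.4,0,0],[0.8,0,0],[1.2,0,0],[1.6,0,0],[2,0,0]],"rot":[[0,0,0],[0,0,0],[0,0,0],[0,0,0],[0,0,0]],"jaw":[0,0,0,0,0]}'|head -4
python3 -m pendant '{"slide":[[0.4,0,0],[0.8,0,0],[1.2,0,0],[1.6,0,0],[2,0,0]],"rot":[[0,0,0],[0,0,0],[0,0,0],[0,0,0],[0,0,0]],"jaw":[0,0,0,0,0]}'|head -4
python3 -m pendant '{"slide":[[0,0,0]],"rot":[[0,0,0]],"jaw":[0]}'|head -4
python3 - <<'E'
from h import *
s=viewer.get_image('side')
x=status.get_state();print(x['time'],x['position']);hx=np.array([.602,.11,.034])
print([(r['position'],r['confidence']) for r in pinpoint(s,'lid_edge')])
cv2.imwrite('pics/f.png',np.clip(cv2.resize(s['pixels'][150:350,170:370,::-1],(600,600))*1.5,0,255).astype(np.uint8))
E
```

```text
time: 9.12
position: [0.6599, 0.1084, 0.1003]
tcp_rot: [[-0.999, -0.054, 0.001], [-0.054, 0.999, 0.0], [-0.001, 0.0, -1.0]]
wrist_force: [-0.8, -0.1, 0.5]
time: 9.53
position: [0.6409, 0.1072, 0.1001]
tcp_rot: [[-0.999, -0.054, 0.002], [-0.054, 0.999, 0.0], [-0.002, 0.0, -1.0]]
wrist_force: [2.6, 0.9, 1.0]
time: 9.95
position: [0.6199, 0.1061, 0.0993]
tcp_rot: [[-0.999, -0.054, -0.0], [-0.054, 0.999, 0.0], [0.0, 0.0, -1.0]]
wrist_force: [1.2, 0.1, 1.1]
time: 10.03
position: [0.6193, 0.1061, 0.0992]
tcp_rot: [[-0.999, -0.054, -0.001], [-0.054, 0.999, -0.0], [0.001, -0.0, -1.0]]
wrist_force: [0.1, 0.7, -0.3]
10.0833 [0.61950128 0.10613738 0.09910185]
[([200.5, 378.5], 0.66), ([246.1, 253.6], 0.63)]
```

View pics/f.png

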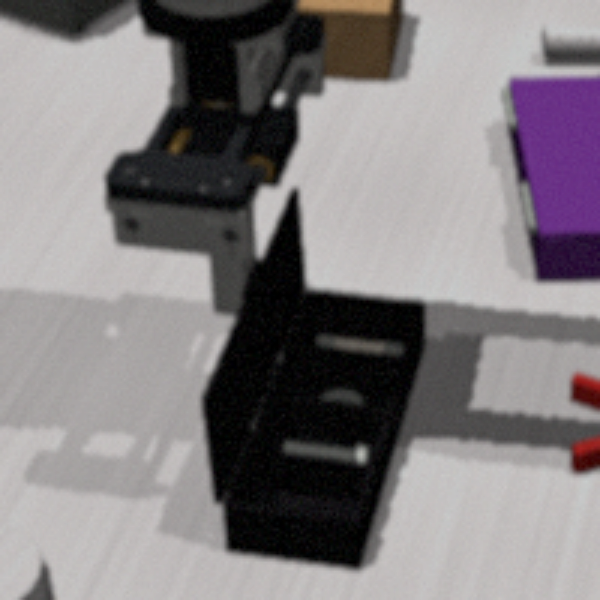

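The lid is near upright and contact force is low. I'll follow the arc over and down.

```bash
python3 -m pendant '{"slide":[[0.4,0,0],[0.8,0,0],[1.2,0,0.05],[1.6,0,0.1],[2,0,0.2]],"rot":[[0,0,0],[0,0,0],[0,0,0],[0,0,0],[0,0,0]],"jaw":[0,0,0,0,0]}'|grep -v rot
python3 -m pendant '{"slide":[[0.3,0,0.1],[0.6,0,0.2],[0.9,0,0.35],[1.2,0,0.5],[1.4,0,0.6]],"rot":[[0,0,0],[0,0,0],[0,0,0],[0,0,0],[0,0,0]],"jaw":[0,0,0,0,0]}'|grep -v rot
python3 -m pendant '{"slide":[[0.3,0,0.2],[0.5,0,0.4],[0.8,0,0.6],[1,0,0.8],[1.2,0,1.1]],"rot":[[0,0,0],[0,0,0],[0,0,0],[0,0,0],[0,0,0]],"jaw":[0,0,0,0,0]}'|grep -v rot
python3 -m pendant '{"slide":[[0.1,0,0.2],[0.2,0,0.4],[0.3,0,0.6],[0.4,0,0.8],[0.5,0,1]],"rot":[[0,0,0],[0,0,0],[0,0,0],[0,0,0],[0,0,0]],"jaw":[0,0,0,0,0]}'|grep -v rot
python3 -m pendant '{"slide":[[0,0,0]],"rot":[[0,0,0]],"jaw":[0]}'|grep -v rot
python3 - <<'E'
from h import *
s=viewer.get_image('side')
x=status.get_state();print(x['time'],x['position'])
cv2.imwrite('pics/g.png',np.clip(cv2.resize(s['pixels'][150:350,170:370,::-1],(600,600))*1.5,0,255).astype(np.uint8))
E
```

```text
time: 10.55
position: [0.6003, 0.1051, 0.0978]
wrist_force: [1.5, 0.2, 1.5]
finger_gap: 0.0004
gripper_force: 0.8
time: 10.97
position: [0.5858, 0.1043, 0.0911]
wrist_force: [-0.1, -0.6, 1.6]
finger_gap: 0.0007
gripper_force: 0.6
time: 11.38
position: [0.5743, 0.1037, 0.0802]
wrist_force: [0.4, -0.3, 1.4]
finger_gap: 0.0003
gripper_force: 0.6
time: 11.8
position: [0.5692, 0.1034, 0.0702]
wrist_force: [-0.8, -0.1, 1.2]
finger_gap: 0.0004
gripper_force: 0.6
time: 11.88
position: [0.569, 0.1034, 0.0698]
wrist_force: [-0.3, 0.0, -0.1]
finger_gap: 0.0007
gripper_force: 0.2
11.9333 [0.56914403 0.10333944 0.06993531]
```

View pics/g.png

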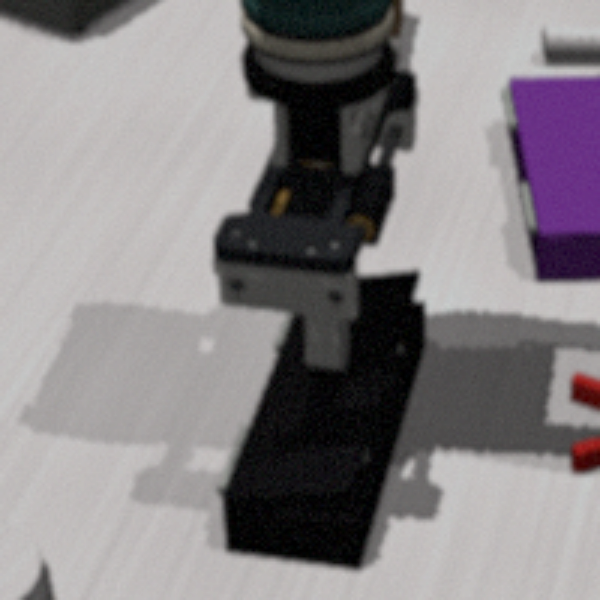

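The lid is about 15–20° open with the fingers on top of it. I'll press it down gently and watch the force.

```bash
python3 -m pendant '{"slide":[[0.1,0,0.15],[0.2,0,0.3],[0.2,0,0.45],[0.3,0,0.6],[0.3,0,0.7]],"rot":[[0,0,0],[0,0,0],[0,0,0],[0,0,0],[0,0,0]],"jaw":[0,0,0,0,0]}'|grep -v rot
python3 -m pendant '{"slide":[[0,0,0.1],[0,0,0.2],[0,0,0.3],[0,0,0.4],[0,0,0.4]],"rot":[[0,0,0],[0,0,0],[0,0,0],[0,0,0],[0,0,0]],"jaw":[0,0,0,0,0]}'|grep -v rot
python3 -m pendant '{"slide":[[0,0,0.05],[0,0,0.1],[0,0,0.1],[0,0,0.1],[0,0,0.1]],"rot":[[0,0,0],[0,0,0],[0,0,0],[0,0,0],[0,0,0]],"jaw":[0,0,0,0,0]}'|grep -v rot
```

```text
time: 12.35
position: [0.5664, 0.1032, 0.0633]
wrist_force: [0.3, 0.2, 0.4]
finger_gap: 0.0005
gripper_force: 0.5
time: 12.77
position: [0.5661, 0.1032, 0.059]
wrist_force: [-0.6, 0.1, -0.4]
finger_gap: 0.0006
gripper_force: 0.1
time: 13.18
position: [0.5666, 0.1032, 0.0584]
wrist_force: [0.0, -0.9, 0.1]
finger_gap: 0.0007
gripper_force: 0.0
```

```bash
python3 -m pendant '{"slide":[[0,0,0.05],[0,0,0.1],[0,0,0.1],[0,0,0.1]],"rot":[[0,0,0],[0,0,0],[0,0,0],[0,0,0]],"jaw":[0,0,0,0]}'|grep -v rot
python3 -m pendant '{"slide":[[0,0,0.05],[0,0,0.05],[0,0,0.05]],"rot":[[0,0,0],[0,0,0],[0,0,0]],"jaw":[0,0,0]}'|grep -v rot
```

```text
time: 13.52
position: [0.5667, 0.1033, 0.0581]
wrist_force: [-1.3, -0.1, 3.8]
finger_gap: 0.0005
gripper_force: 2.1
time: 13.77
position: [0.5667, 0.1032, 0.058]
wrist_force: [-2.4, -0.1, 6.2]
finger_gap: 0.0004
gripper_force: 3.2
```

The position has stalled at tip z = 39 mm while the force keeps rising, so the lid is seated. I'll lift off and check.

```bash
python3 -m pendant '{"slide":[[0,0,-0.5],[0,0,-1.5],[0,0,-4],[0,0,-8],[0,0,-12]],"rot":[[0,0,0],[0,0,0],[0,0,0],[0,0,0],[0,0,0]],"jaw":[0,0,0,0,0]}'|grep -v rot
python3 -m pendant '{"slide":[[2,-3,-1],[4,-6,-2],[6,-9,-2],[8,-12,-2],[10,-15,-2]],"rot":[[0,0,0],[0,0,0],[0,0,0],[0,0,0],[0,0,0]],"jaw":[0,0,0,0,0]}'|grep -v rot
python3 -m pendant '{"slide":[[2,-3,0],[4,-6,0],[6,-9,0],[6,-9,0],[6,-9,0]],"rot":[[0,0,0],[0,0,0],[0,0,0],[0,0,0],[0,0,0]],"jaw":[0,0,0,0,0]}'|grep -v rot
python3 - <<'E'
from h import *
s=viewer.get_image('side');t=viewer.get_image('top')
i=np.zeros((600,800,3),np.uint8)
i[:,:400]=cv2.resize(s['pixels'][200:350,205:305,::-1],(400,600));i[:480,400:]=cv2.resize(t['pixels'][170:290,180:320,::-1],(400,480))
cv2.imwrite('pics/h.png',np.clip(i*1.7,0,255).astype(np.uint8))
cv2.imwrite('pics/i.png',s['pixels'][:,:,::-1])
E
```

```text
time: 14.18
position: [0.5653, 0.1031, 0.1768]
wrist_force: [1.3, -0.7, 0.3]
finger_gap: 0.0007
gripper_force: 0.0
time: 14.6
position: [0.474, -0.0531, 0.1978]
wrist_force: [0.5, 0.0, 0.2]
finger_gap: 0.0005
gripper_force: 0.0
time: 15.02
position: [0.4192, -0.1464, 0.1974]
wrist_force: [0.2, 0.1, -0.2]
finger_gap: 0.0004
gripper_force: 0.0
```

View pics/h.png

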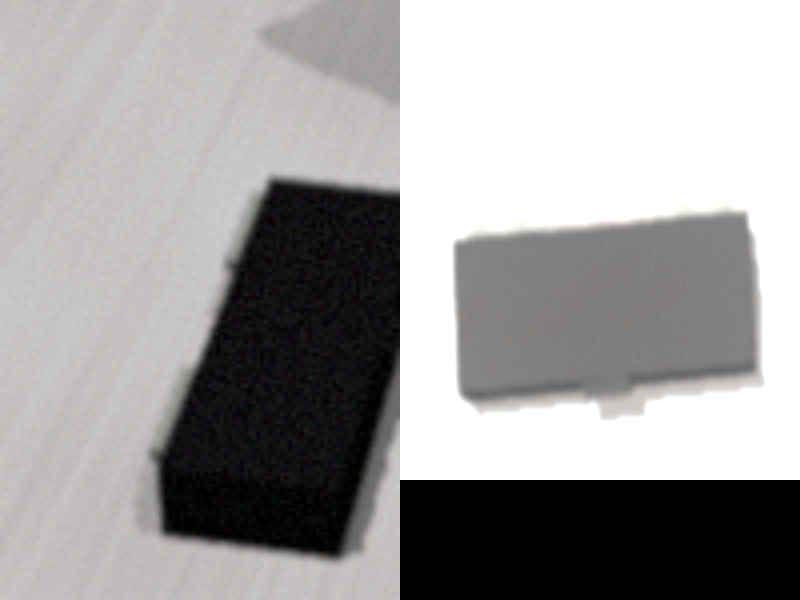

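View pics/i.png

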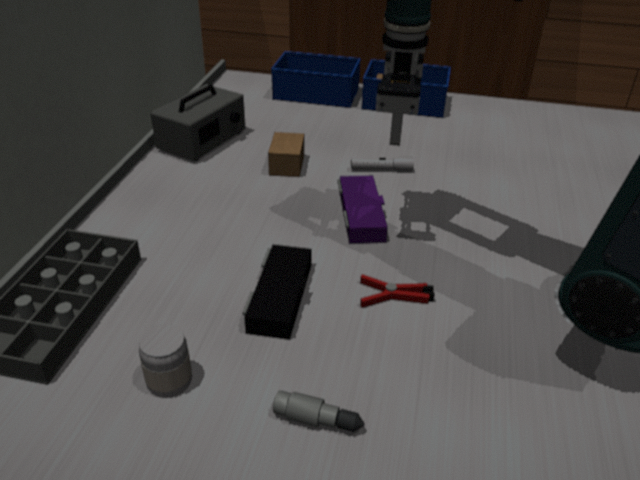

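The lid lies flat and shut, with the case spanning (247–312, 245–335) in the side view. Everything else is where it was, and the arm is clear.

```bash
python3 -c "
from cell import hand_in;print(hand_in())"
```

```text
the job is handed in; nothing more can be done
None
```

I held the closed fingertips about 3 cm above the middle of the fuse for over three seconds, then pushed the lid gently over until it seated fully shut, drew the arm clear and handed the job in; the fuse is in the end compartment on the case's -y side, and nothing else on the shelf looked moved in the last picture.

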